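# Clamp an engine mount in the holding fixture and click the torque knob over

### The arm

A 6-joint arm with a two-finger parallel gripper is mounted at the origin on the work surface. World frame = base frame: x ahead of the robot, y to its left, z up, the work surface at z = 0. Lengths are in mm, angles in degrees, forces in N, time in s.
With the tool pointing down it reaches from about 200 to 875 mm from the base axis. Payload 3.4 kg.
Tool frame: the origin (TCP) lies midway between the tips of the shut fingers; the grasp point (between the pads) lies 19 mm behind it; z points along the fingers, y is the line along which they close (so a half turn about z gives the same grasp; the last joint's range is limited). The gripper opens to 94 mm and grips with 3 to 60 N. Pads are 16 mm wide; open, the fingers measure 119 mm over their backs; the gripper's body (75 mm by 177 mm) begins 78 mm behind the grasp point.
Start: joints at [69.099, 15.808, 86.224, -0, 77.962, -6.933], TCP at [138.816, 558.028, 205.493] pointing down, gripper open.
Joint ranges: [-165.64, 165.64], [-43.16, 119.46], [12.63, 154.43], [-67.54, 247.53], [6.08, 155.33], [-154.97, 154.97]. Speed limits (degrees/s): [147.25, 147.25, 180, 180, 180, 180].

### API

Orientations are given as [roll, pitch, yaw] about the fixed x, y, z axes, in that order (R = Rz(yaw) Ry(pitch) Rx(roll)).
In Python, from plant import ctrl, viewer gives the robot as it stands.
- The arm moves only by the shell command python3 -m creep 'ROWS' [FORCE]. ROWS is JSON, a list of rows, each a list of 3 entries, a list of its own where there are three numbers: the closure, from -1 (fully open) to 1 (shut), so that 0 is half open, then the shift along the world's x, y, z in m, then the turn about the world's z in degrees. A call has 1 to 5 rows; each row is the pose to reach, as a shift and turn from the pose commanded when the call began; what a row does not reach only later rows make up. A row lasts 1/8 s, in which the tool goes at most 62.5 mm and 10.7 degrees, less where a joint would pass 70% of its speed; a pose out of reach is approached as far as the arm can. A call with a gripper value outside its range is refused whole. The fingers move at their own pace and stop on an object; FORCE is the grip in N (left out, the last holds). Time passes only in rows, so rows that repeat a pose let the fingers close. It gives the time, the measured TCP pose, the force, the opening and the grip force at its end, in the units of the state.
- ctrl.get_state(): the state, without advancing time (a new reading comes with each control period).
- viewer.grab_frame(name): name is "scene" or "top" or "wrist"; returns a dict with "img" (480x640x3 uint8, blue, green, red), "range_z" (480x640 float32, mm along the optical axis (not along the pixel's ray), 0 where there is no reading), "K" (3x3 intrinsics, pixels), "eye" and "orientation" of the camera in the world. Camera axes: x right, y up, looking along -z (the intrinsics and any distortion apply to the point x, -y, -z); pixel columns grow to the right and rows downward; lengths in mm; the calibration is good to about 2 mm. The wrist camera is an equidistant fisheye: a pixel r from the principal point sees the ray r / f radians off the axis. A picture is of the moment at which its call begins.
- ctrl.hand_in(): hands the job in; it is judged then, once.
The state is a dict: "time": time; "joint_pos": joint angles; "dq": joint speeds; "effort": joint torques, N m; "position": TCP position; "eef_rot": TCP orientation; "contact_force": force on the tool from outside, world axes, zero at the start; "ft_torque": the same for the moment, N m; "gripper_width": finger opening in mm; "gripper_force": force on a finger pad.
Only numpy, scipy, OpenCV 4.12 (cv2) and the standard library are available. Lean on these libraries where they do the work, as an engineer would, in place of code of your own. Each camera call takes 0.05 s, during which the arm holds its last target. There are 200 camera calls.

### The job

Draw the round-nosed engine mount out of the parts rack and lay it the right way up in the channel of the holding fixture with its round nose towards the bridge; then take it by its heel and slide it under the bridge, nose first, fully home against the end stop. Then turn the clamp knob on the bridge clockwise until it clicks past its detent and stays over. Leave the square-ended bar in its bay and do not disturb the other things on the bench.

Things in the scene. Friction and masses are not known exactly. Their poses are not given: they have to be found in the camera images.
- mount: The engine mount: cast aluminium bar 140 long (own x), 34 wide, 36 high, one end (+x, the nose) fully half-round seen from above, the other end (-x, the heel) square. Origin: centre of its underside, z up. About 0.3 kg. Starts in one of the rack's two bays, nose sticking out about 60, heel under the shelf
- mount_nose (a point): Foremost point of the round nose, at underside height, 70 in front of the mount's origin
- mount_heel (a point): Middle of the square heel end, at underside height, 70 behind the mount's origin
- spacer: Look-alike in the other bay, to be left there: aluminium bar 140 x 28 x 36 with two square ends. Origin: centre of its underside, x along the bar
- rack: Low steel parts rack, fixed. Origin at bench level; own -x points out of the open side. Two bays along x at y = -50 and +50, floor 10 above the bench, rails 6 high and 40 apart. The shelf covers x -45 to +51, underside 54, top 60 above the bench (stock on it up to 86); open floor reaches to x = -120
- jig: Holding fixture, fixed. Origin at bench level under the middle of its bridge. Channel along own x, entered from x = -190 towards +x: floor 10 above the bench, rails 6 high and 40 apart. Bridge spans x -30 to +30, posts 44 apart, underside 54, top 66 above the bench; clamp knob on it at x = y = 0
- jig_stop (a point): Middle of the end stop's face, 55 beyond the bridge's middle in the fixture's x, at channel floor height. Fully home, the nose touches it and 55 of the heel end still stands out in front of the bridge
- knob_grip (a point): On the axis of the black clamp knob, in the upper part of its bar grip, 101 above the bench. Grip bar 52 long (own x), 18 wide (own y), its top 10 above and its lower edge 20 below this point
- clamp_knob (a joint): Clamp knob angle in rad, grows clockwise from above; 0 = open seat. A detent pushes it back to 0 until about 0.7; past that it snaps over to its clicked seat at 1.35 to 1.4 (stop at 1.5), lowering a clamp foot onto the mount. Peak turning moment about 0.17 N m
- tape: Bystander: roll of yellow tape lying flat, 90 across, 25 high. Origin on or near its underside
- socket: Bystander: steel wrench socket standing, 26 across, 38 high. Origin on or near its underside
- screwdriver: Bystander: black-handled screwdriver lying beside the fixture. Origin on or near its underside
- wrench: Bystander: steel spanner lying on the bench between rack and fixture. Origin on or near its underside
- spray: Bystander: grey spray can, 54 across, 170 high. Origin on or near its underside
- jar: Bystander: amber jar with a black cap, 60 across, 85 high. Origin on or near its underside
- carton: Bystander: cardboard carton 90 x 140 x 60. Origin on or near its underside
Things that resemble listed ones, but are neither listed nor needed, are in the scene too. Leave any blue or yellow look-alike of the mount alone.

How it is judged:
By the outcome, as a careful person would: the job done as asked, in the order asked, and still so for the second after the job is handed in, with the robot touching nothing.
It also fails if it takes over 70 s, if anything falls off the work surface, if the arm or the gripper's body presses on something with over 40 N, if the wrist force passes 120 N, or if a joint passes its speed limit or range.

## Working session

There is one attempt and no reset: what is moved stays moved. The work goes in short steps, Python scripts to look and compute and a shell command to move; the robot and the scene stay as the last step left them, time stands still between calls to the robot, and variables do not carry over. Pictures are saved under pics/ and viewed, at most 12 in all, crops included, and the job is handed in when it is done.

```bash
mkdir -p pics; ls
cat > h.py <<'E'
import numpy as np, cv2
from plant import ctrl, viewer
from scipy.spatial.transform import Rotation as R
def rot(o):
    o=np.array(o,float)
    return o if o.shape==(3,3) else (R.from_euler('xyz',o,degrees=True).as_matrix() if o.size==3 else R.from_quat(o).as_matrix())
def cloud(f):
    K=np.array(f['K']);z=f['range_z'];v,u=np.mgrid[0:480,0:640]
    p=np.dstack([(u-K[0,2])/K[0,0]*z,-(v-K[1,2])/K[1,1]*z,-z])
    return p@rot(f['orientation']).T+np.array(f['eye'])
def pix2plane(f,uv,h):
    K=np.array(f['K']);d=np.array([(uv[0]-K[0,2])/K[0,0],-(uv[1]-K[1,2])/K[1,1],-1])
    d=rot(f['orientation'])@d;e=np.array(f['eye']);return e+d*(h-e[2])/d[2]
E
python3 - <<'E'
from h import *
for n in('top','scene'):
    f=viewer.grab_frame(n);cv2.imwrite(f'pics/{n}0.png',f['img']);np.save(f'{n}0.npy',f,allow_pickle=True)
    print(n,f['K'],f['eye'],f['orientation'],[k for k in f])
print(ctrl.get_state())
E
```

```text
pics
top [[551.53668695   0.         314.64182081]
 [  0.         551.53668695 252.49097531]
 [  0.           0.           1.        ]] [ 250.83007805   -7.4322292  1408.22535811] [ 13.22813195   0.20556743 -93.41999928] ['img', 'range_z', 'K', 'eye', 'orientation']
scene [[454.89768619   0.         313.78046624]
 [  0.         454.89768619 231.03891845]
 [  0.           0.           1.        ]] [1399.39912263  387.2739151   724.81734961] [ 55.68601201  -0.18405754 114.79324677] ['img', 'range_z', 'K', 'eye', 'orientation']
{'time': 0.1, 'joint_pos': array([ 6.90975264e+01,  1.58441657e+01,  8.62862183e+01, -1.70237610e-03,
        7.79623649e+01, -6.93439731e+00]), 'dq': array([ 0.0026757 , -0.02913314, -0.27749261,  0.01564306,  0.01181974,
       -0.05521075]), 'effort': array([ 1.67365248e-03, -4.05456698e+01, -2.37780744e+01,  7.04322453e-02,
        2.97701068e-02, -4.29511999e-05]), 'position': array([138.64691196, 557.52008958, 204.70174089]), 'eef_rot': array([-1.79907729e+02, -9.54563527e-03,  1.66032272e+02]), 'contact_force': array([-0.06089393, -0.57718782,  0.27343729]), 'ft_torque': array([-0.04010585, -0.01726977,  0.03976064]), 'gripper_force': 0.0, 'gripper_width': 94.0137042507139}
```

View pics/top0.png

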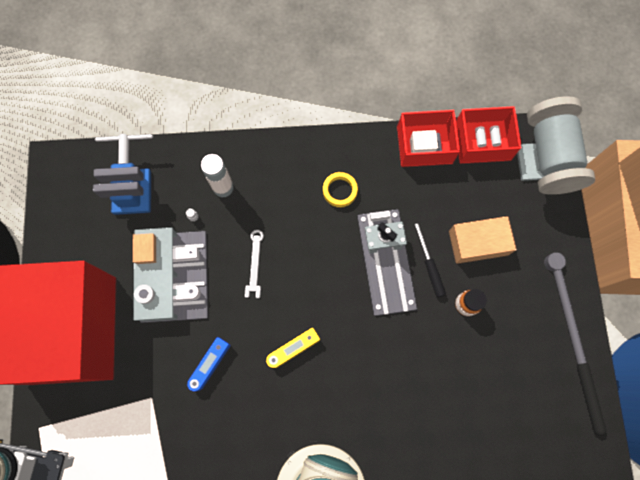

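View pics/scene0.png

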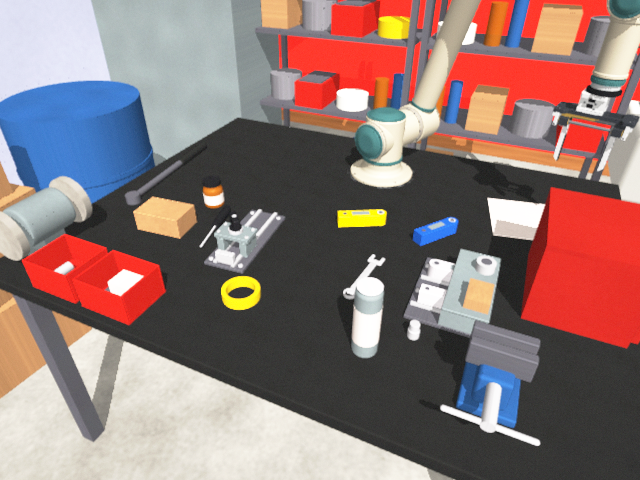

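The top view shows the rack at about (170,275) with its open side to the right, and bars sticking out at (187,252) and (187,292). The jig is at (388,260), with its bridge and knob at (386,233) and its entry at the lower end. Candidates for the mount are the bay bar (187,252), the bay bar (187,292), the blue look-alike (208,365) and the yellow one (293,348). The last two are excluded by colour. I'll crop the bays to choose between the bars.

Run:
```python
from h import *
f=np.load('top0.npy',allow_pickle=True).item();g=np.load('scene0.npy',allow_pickle=True).item()
a=cv2.resize(f['img'][220:330,125:215],None,fx=5,fy=5,interpolation=cv2.INTER_CUBIC)
b=cv2.resize(f['img'][200:325,350:425],None,fx=4.4,fy=4.4,interpolation=cv2.INTER_CUBIC)
c=np.zeros((550,a.shape[1]+b.shape[1],3),np.uint8);c[:a.shape[0],:a.shape[1]]=a;c[:b.shape[0],a.shape[1]:]=b
cv2.imwrite('pics/c1.png',c);print(c.shape)
P=cloud(f)
for uv in [(150,280),(187,252),(190,292),(203,272),(386,300),(440,300),(370,240),(385,225),(240,300)]: print(uv,P[uv[1],uv[0]].round(1))
```

```text
(550, 780, 3)
(150, 280) [523.4 392.9  53.7]
(187, 252) [592.4 302.6  42.9]
(190, 292) [489.6 296.5  39.5]
(203, 272) [544.4 268.5  12.9]
(386, 300) [ 443.3 -195.8   14.2]
(440, 300) [ 437.7 -337.5   -6. ]
(370, 240) [ 589.9 -162.2   65.6]
(385, 225) [ 614.4 -196.9  109.5]
(240, 300) [ 4.679e+02  1.770e+02 -2.000e-01]
```

View pics/c1.png

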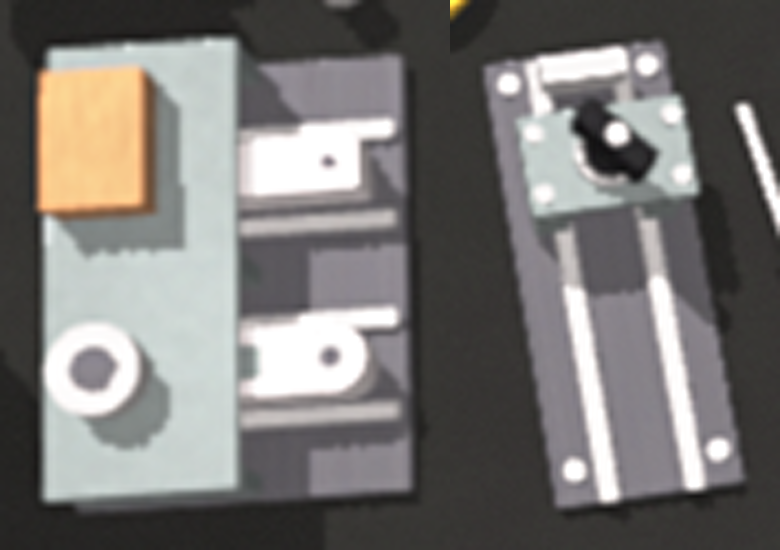

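Right panel and lower bay: the round-nosed bar is in the lower bay (187,292) and is my choice. The square-ended bar at (187,252) is the spacer. Next I compute the poses.

Run:
```python
from h import *
f=np.load('top0.npy',allow_pickle=True).item();P=cloud(f)
A=lambda x,y:(125+x/5,220+y/5); B=lambda x,y:(350+(x-450)/4.4,200+y/4.4)
for n,p,h in [('shelfR1',A(240,38),60),('shelfR2',A(240,488),60),('baseR1',A(403,55),10),('baseR2',A(411,492),10),('nose',A(368,358),46),('mt_hole',A(330,356),46),('rail lo inner',A(400,402),16),('rail lo2',A(245,412),16),('rail up',A(398,318),16),('rail up2',A(245,327),16),
 ('jig c1',B(484,68),10),('c2',B(660,42),10),('c3',B(742,482),10),('c4',B(557,507),10),('br1',B(516,115),66),('br2',B(683,95),66),('br3',B(697,195),66),('br4',B(533,217),66),('knob1',B(588,103),111),('knob2',B(642,175),111),('knobc',B(617,133),111),
 ('rL',B(608,500),16),('rR',B(692,488),16),('rL2',B(566,235),16),('rR2',B(648,215),16),('stop',B(585,82),30)]:
    print(n,pix2plane(f,p,h).round(1))
# mount top points
m=(P[...,2]>38)&(P[...,2]<51)&(P[...,1]>255)&(P[...,1]<335)&(P[...,0]>440)&(P[...,0]<540)
pts=P[m][:,:2].astype(np.float32);print(len(pts),cv2.minAreaRect(pts),P[m][:,2].mean())
m=(P[...,2]>95)&(P[...,1]<-120)&(P[...,1]>-260)&(P[...,0]>540)&(P[...,0]<680)
pts=P[m][:,:2].astype(np.float32);print(len(pts),cv2.minAreaRect(pts),P[m][:,2].max())
```

```text
shelfR1 [654.1 333.8  60. ]
shelfR2 [425.2 334.   60. ]
baseR1 [654.5 260.8  10. ]
baseR2 [424.4 260.1  10. ]
nose [488.1 273.6  46. ]
mt_hole [490.3 292.6  46. ]
rail lo inner [469.7 263.8  16. ]
rail lo2 [469.4 342.6  16. ]
rail up [513.2 264.2  16. ]
rail up2 [513.2 342.5  16. ]
jig c1 [ 672.8 -141.8   10. ]
c2 [ 682.7 -248.9   10. ]
c3 [ 414.9 -271.1   10. ]
c4 [ 407.  -163.3   10. ]
br1 [ 626.7 -152.6   66. ]
br2 [ 632.8 -249.4   66. ]
br3 [ 573.2 -251.7   66. ]
br4 [ 566.  -157.4   66. ]
knob1 [ 618.6 -188.2  111. ]
knob2 [ 575.6 -214.3  111. ]
knobc [ 600.3 -202.7  111. ]
rL [ 408.5 -192.2   16. ]
rR [ 412.5 -241.    16. ]
rL2 [ 565.7 -181.5   16. ]
rR2 [ 574.8 -230.8   16. ]
stop [ 654.5 -198.8   30. ]
295 ((490.8807373046875, 305.88238525390625), (34.71110534667969, 58.608619689941406), 0.736330509185791) 44.89602519090478
172 ((600.2972412109375, -200.79922485351562), (51.4739990234375, 19.92730140686035), 41.955535888671875) 116.88610060901442
```

Run:
```python
from h import *
f=np.load('top0.npy',allow_pickle=True).item();P=cloud(f)
for uv in [(50,320),(110,340),(90,290),(110,266),(80,380),(150,415),(440,290),(427,262),(215,165),(470,300)]: print(uv,P[uv[1],uv[0]].round(0))
m=(P[...,2]>100)&(P[...,2]<600)&(P[...,1]>320)&(P[...,0]<650)
p=P[m];print(p.min(0),p.max(0),np.percentile(p,[2,98],axis=0))
```

```text
(50, 320) [418. 569. 198.]
(110, 340) [383. 499.  27.]
(90, 290) [487. 500. 158.]
(110, 266) [577. 513.   2.]
(80, 380) [288. 539. 100.]
(150, 415) [197. 406.   1.]
(440, 290) [ 459. -333.   25.]
(427, 262) [ 534. -309.   21.]
(215, 165) [769. 205. 174.]
(470, 300) [ 421. -388.   88.]
[103.10542266 462.80836796 100.04392757] [549.92267119 690.27329353 443.27375403] [[119.6452531  478.82726103 114.115624  ]
 [541.90423863 674.48523375 402.18658982]]
```

```bash
python3 -m creep '[[-0.3,[0.02,-0.06,0.0],-10],[-0.3,[0.04,-0.12,0.0],-20],[-0.3,[0.06,-0.18,0.0],-30],[-0.3,[0.1,-0.22,0.0],-40],[-0.3,[0.15,-0.25,0.0],-50]]' 20
```

```text
time: 0.72
position: [288.7, 306.1, 205.6]
eef_rot: [180.0, -0.0, 115.7]
contact_force: [1.1, 0.8, -0.4]
gripper_width: 61.1
gripper_force: 0.0
```

```bash
python3 -m creep '[[-0.3,[0.055,0.001,0.0],-9],[-0.3,[0.11,0.001,0.0],-18],[-0.3,[0.165,0.001,-0.02],-25.7],[-0.3,[0.202,0.001,-0.04],-25.7],[-0.3,[0.202,0.001,-0.05],-25.7]]'
python3 - <<'E'
from h import *
f=viewer.grab_frame('wrist');cv2.imwrite('pics/w1.png',f['img']);print(f['K'],f['eye'],f['orientation'],ctrl.get_state()['position'])
E
```

```text
time: 1.35
position: [492.5, 308.3, 153.2]
eef_rot: [-179.9, 0.1, 90.2]
contact_force: [-0.4, 0.2, -0.3]
gripper_width: 61.1
gripper_force: 0.0
[[371.64829954   0.         319.44927355]
 [  0.         371.64829954 238.87802629]
 [  0.           0.           1.        ]] [493.96254671 381.55081436 332.78028649] [-14.75460804   0.10774178   0.19075892] [489.84763165 308.03243754 152.38823947]
```

View pics/w1.png

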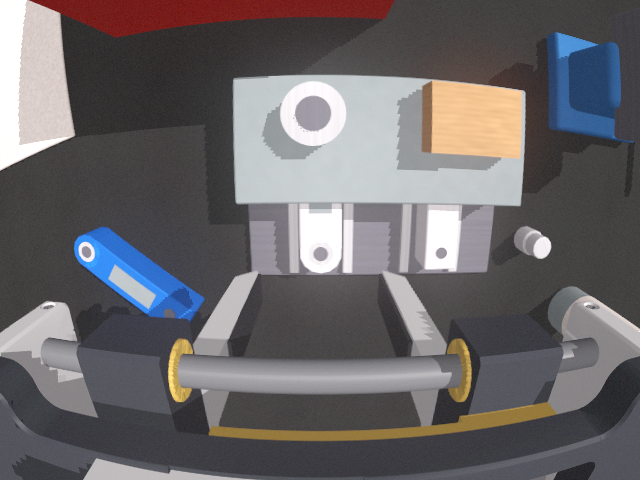

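The wrist view shows the round-nosed bar at (321,240), centred between the fingertips at (250,275) and (390,275). The square bar is at (441,235). I descend and grip.

```bash
python3 -m creep '[[-0.3,[0,0,-0.06],0],[-0.3,[0,0,-0.11],0],[-0.3,[0,0,-0.134],0],[0.6,[0,0,-0.134],0],[0.6,[0,0,-0.134],0]]' 30; python3 -m creep '[[0.6,[0,0,0],0],[0.6,[0,0,0],0]]'
```

```text
time: 2.02
position: [491.0, 309.7, 23.1]
eef_rot: [179.9, -0.1, 90.4]
contact_force: [-0.2, 0.3, 0.2]
gripper_width: 44.4
gripper_force: 0.0
time: 2.28
position: [492.0, 309.7, 23.4]
eef_rot: [179.8, -0.1, 90.3]
contact_force: [0.5, 0.5, 6.9]
gripper_width: 33.7
gripper_force: 30.0
```

```bash
python3 -m creep '[[0.6,[0,-0.012,0.001],0],[0.6,[0,-0.025,0.001],0],[0.6,[0,-0.038,0.001],0],[0.6,[0,-0.05,0.001],0],[0.6,[0,-0.05,0],0]]'
```

```text
time: 2.9
position: [491.7, 257.7, 23.3]
eef_rot: [179.9, -0.0, 90.3]
contact_force: [-2.1, -1.4, 18.4]
gripper_width: 33.6
gripper_force: 30.0
```

```bash
python3 -m creep '[[-0.15,[0,0,0],0],[-0.15,[0,0,0.0],0],[-0.15,[0,0.0,0],0],[-0.15,[0,0.042,0],0],[-0.15,[0,0.042,0],0]]'; python3 -m creep '[[0.6,[0,0,0],0],[0.6,[0,0,0],0],[0.6,[0,0,0],0],[0.6,[0,0,0],0]]' 40
python3 - <<'E'
from h import *
f=viewer.grab_frame('wrist');cv2.imwrite('pics/w2.png',f['img'][150:400,150:500])
E
```

```text
time: 3.52
position: [491.0, 302.8, 21.2]
eef_rot: [180.0, -0.0, 90.5]
contact_force: [-0.3, -0.4, 0.5]
gripper_width: 54.2
gripper_force: 0.0
time: 4.03
position: [490.8, 300.3, 21.3]
eef_rot: [-180.0, 0.0, 90.3]
contact_force: [-0.3, -0.6, -1.0]
gripper_width: 33.7
gripper_force: 40.0
```

View pics/w2.png

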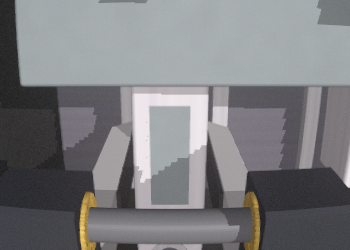

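The crop shows the mount at (170,150) held between both fingers, and it has come out with the drag. I lift it slightly, draw it clear of the shelf, then raise it.

```bash
python3 -m creep '[[0.6,[0,-0.004,0.002],0],[0.6,[0,-0.02,0.003],0],[0.6,[0,-0.045,0.003],0],[0.6,[0,-0.07,0.003],0],[0.6,[0,-0.08,0.02],0]]'; python3 -m creep '[[0.6,[0,-0.02,0.05],0],[0.6,[0,-0.05,0.07],0],[0.6,[0,-0.07,0.07],0]]'
```

```text
time: 4.7
position: [489.7, 218.9, 41.2]
eef_rot: [-179.8, 0.1, 90.2]
contact_force: [0.2, 0.2, -3.1]
gripper_width: 33.8
gripper_force: 40.0
time: 5.08
position: [492.0, 150.2, 114.8]
eef_rot: [179.7, -0.0, 90.3]
contact_force: [-0.7, 0.6, -3.1]
gripper_width: 33.6
gripper_force: 40.0
```

```bash
python3 -m creep '[[0.6,[0,-0.04,0],10],[0.6,[0,-0.09,0],20],[0.6,[0,-0.14,0],30],[0.6,[0,-0.18,0],40],[0.6,[0,-0.22,0],50]]'; python3 -m creep '[[0.6,[0,-0.04,0],10],[0.6,[-0.011,-0.08,0],20],[0.6,[-0.011,-0.12,0],30],[0.6,[-0.011,-0.141,0],40],[0.6,[-0.011,-0.141,0],44.4]]'
python3 -m creep '[[0.6,[0,0,-0.02],0],[0.6,[0,0,-0.03],0]]'
python3 - <<'E'
from h import *
f=viewer.grab_frame('wrist');cv2.imwrite('pics/w3.png',f['img']);np.save('w3.npy',f,allow_pickle=True);print(f['eye'],f['orientation']);s=ctrl.get_state();print(s['position'],s['eef_rot'],s['joint_pos'])
t=viewer.grab_frame('top');np.save('t3.npy',t,allow_pickle=True)
E
```

```text
time: 5.7
position: [490.3, -70.3, 112.7]
eef_rot: [180.0, 0.0, 140.6]
contact_force: [-0.5, 1.1, -2.4]
gripper_width: 33.8
gripper_force: 40.0
time: 6.32
position: [479.5, -211.7, 112.6]
eef_rot: [-180.0, 0.0, -175.2]
contact_force: [-0.2, 0.3, -2.7]
gripper_width: 33.4
gripper_force: 40.0
time: 6.58
position: [479.0, -209.6, 81.6]
eef_rot: [179.9, -0.1, -175.3]
contact_force: [-0.3, 0.3, -2.5]
gripper_width: 34.2
gripper_force: 40.0
[ 407.45564895 -216.05003226  261.29139764] [-1.45870482e+01 -1.70746942e-02  9.47049677e+01]
[ 478.45195405 -209.21352629   80.37877577] [ 1.79885288e+02 -1.39907192e-01 -1.75272555e+02] [-3.12636433e+01  1.73443294e+01  1.03395687e+02  1.23063762e-02
  5.94405955e+01 -1.25997222e+02]
```

View pics/w3.png

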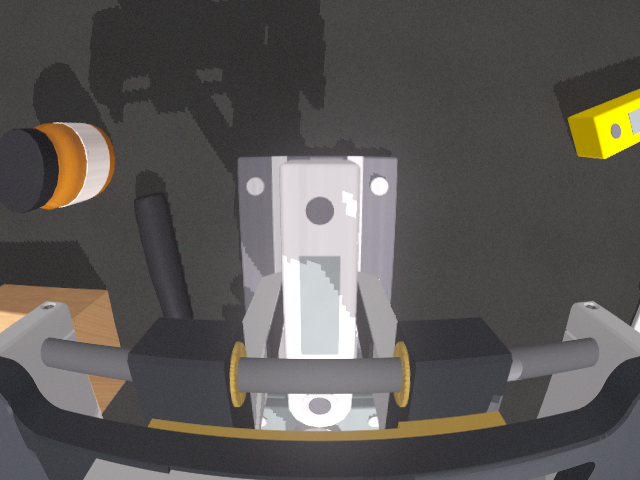

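The wrist view shows the mount right way up, heel at the top (320,163) and nose at the bottom (320,410) towards the bridge. The base plate's entry edge runs from (238,157) to (397,157). I check the sideways offset by casting rays.

```bash
cat >> h.py <<'E'
def wray(f,uv,h):
    K=np.array(f['K']);x=(uv[0]-K[0,2])/K[0,0];y=(uv[1]-K[1,2])/K[1,1];r=np.hypot(x,y)
    d=np.array([x/r*np.sin(r),-y/r*np.sin(r),-np.cos(r)]) if r>0 else np.array([0,0,-1.])
    d=rot(f['orientation'])@d;e=np.array(f['eye']);return e+d*(h-e[2])/d[2]
E
python3 - <<'E'
from h import *
f=np.load('w3.npy',allow_pickle=True).item()
c=np.array([600,-202.5]);a=np.radians(4.6);M=np.array([[np.cos(a),np.sin(a)],[-np.sin(a),np.cos(a)]])
for n,uv,h in [('base L',(238,157),10),('base R',(397,157),10),('baseL2',(243,300),10),('baseR2',(391,300),10),('screw',(255,186),10),('screw',(380,186),10),('heel',(282,163),105),('heel',(359,163),105),('side',(286,340),105),('side',(355,340),105)]:
    w=wray(f,uv,h);print(n,w.round(1),'jig',(M@(w[:2]-c)).round(1))
E
```

```text
base L [ 419.7 -270.7   10. ] jig [-185.2  -53.5]
base R [ 410.9 -162.7   10. ] jig [-185.3   54.8]
baseL2 [ 524.4 -263.7   10. ] jig [-80.3 -55. ]
baseR2 [ 515.2 -153.5   10. ] jig [-80.5  55.6]
screw [ 439.  -257.7   10. ] jig [-165.   -42.1]
screw [ 432.  -172.4   10. ] jig [-165.1   43.5]
heel [ 416.5 -231.   105. ] jig [-185.2  -13.7]
heel [ 413.8 -198.8  105. ] jig [-185.3   18.6]
side [ 499.5 -224.6  105. ] jig [-102.  -14.]
side [ 496.8 -191.5  105. ] jig [-102.    19.3]
```

```bash
python3 -m creep '[[0.6,[0.004,-0.002,-0.02],0],[0.6,[0.004,-0.002,-0.045],0],[0.6,[0.004,-0.002,-0.052],0],[0.6,[0.004,-0.002,-0.057],0],[0.6,[0.004,-0.002,-0.059],0]]';python3 -m creep '[[0.6,[0,0,0],0],[0.6,[0,0,0],0]]'
```

```text
time: 7.3
position: [484.3, -212.2, 23.0]
eef_rot: [-180.0, 0.1, -175.3]
contact_force: [0.2, -0.1, -2.7]
gripper_width: 34.0
gripper_force: 40.0
time: 7.55
position: [484.2, -212.2, 23.0]
eef_rot: [-180.0, 0.0, -175.3]
contact_force: [-1.6, -0.5, -2.8]
gripper_width: 33.5
gripper_force: 40.0
```

```bash
python3 -m creep '[[0.6,[0,0,-0.001],0],[0.6,[0,0,-0.0015],0],[0.6,[0,0,-0.0015],0]]'
```

```text
time: 7.92
position: [483.9, -212.0, 21.3]
eef_rot: [-180.0, 0.0, -175.3]
contact_force: [-1.3, 0.5, 1.2]
gripper_width: 33.6
gripper_force: 40.0
```

```bash
python3 -m creep '[[-0.15,[0,0,0],0],[-0.15,[0,0,0],0],[-0.15,[0,0,0],0],[-0.15,[-0.046,-0.0037,0],0],[-0.15,[-0.046,-0.0037,0],0]]'
python3 - <<'E'
from h import *
f=viewer.grab_frame('wrist');cv2.imwrite('pics/w4.png',f['img']);np.save('w4.npy',f,allow_pickle=True)
E
```

```text
time: 8.55
position: [434.5, -214.5, 20.6]
eef_rot: [179.9, -0.2, -175.3]
contact_force: [0.8, -0.6, 0.2]
gripper_width: 54.0
gripper_force: 0.0
```

View pics/w4.png

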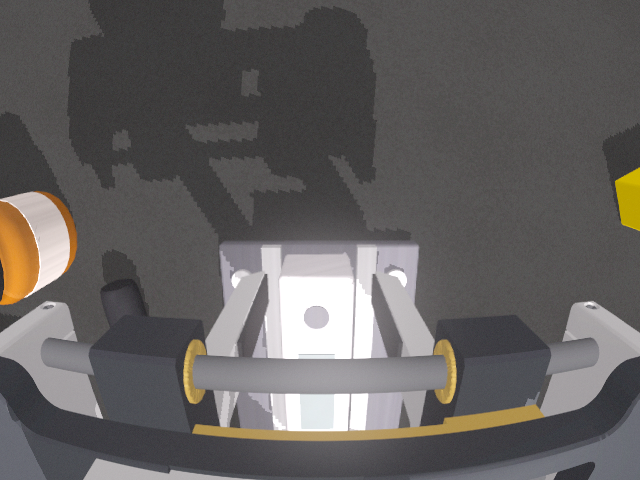

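The wrist view shows the mount seated in the channel between the rails (heel edge at (317,258), rails at (272,250) and (366,250)), with the fingers either side of the heel. I grip and slide it in.

```bash
python3 -m creep '[[0.6,[0,0,0.0005],0],[0.6,[0,0,0.0005],0],[0.6,[0,0,0.0005],0],[0.6,[0,0,0.0005],0]]' 30; python3 -m creep '[[0.6,[0.012,0.001,0.0],0],[0.6,[0.025,0.002,0.0],0],[0.6,[0.038,0.0031,0],0],[0.6,[0.05,0.004,0],0]]'
```

```text
time: 9.1
position: [438.8, -215.9, 21.6]
eef_rot: [-180.0, 0.1, -175.3]
contact_force: [1.8, 0.3, -0.2]
gripper_width: 33.9
gripper_force: 30.0
time: 9.6
position: [487.5, -211.5, 21.6]
eef_rot: [180.0, -0.1, -175.2]
contact_force: [-5.2, -0.9, 6.4]
gripper_width: 33.8
gripper_force: 30.0
```

```bash
python3 -m creep '[[0.6,[0.012,0.001,0.0],0],[0.6,[0.025,0.002,0.0],0],[0.6,[0.036,0.0029,0],0],[0.6,[0.042,0.0034,0],0]]';python3 -m creep '[[0.6,[0.003,0.0002,0.0],0],[0.6,[0.006,0.0005,0.0],0]]'
```

```text
time: 10.1
position: [529.6, -208.1, 21.6]
eef_rot: [180.0, -0.1, -175.2]
contact_force: [-5.3, -1.1, 6.7]
gripper_width: 34.1
gripper_force: 30.0
time: 10.35
position: [535.1, -207.6, 21.6]
eef_rot: [180.0, -0.1, -175.2]
contact_force: [-5.2, 0.2, 6.6]
gripper_width: 34.1
gripper_force: 30.0
```

```bash
python3 -m creep '[[0.6,[0.002,0.0002,0.0],0],[0.6,[0.004,0.0003,0.0],0]]';python3 -m creep '[[0.6,[0.002,0.0002,0.0],0],[0.6,[0.003,0.0002,0.0],0]]'
```

```text
time: 10.6
position: [538.7, -207.2, 21.6]
eef_rot: [180.0, -0.2, -175.2]
contact_force: [-7.9, -0.9, 7.0]
gripper_width: 33.5
gripper_force: 30.0
time: 10.85
position: [538.8, -207.2, 21.6]
eef_rot: [180.0, -0.5, -175.2]
contact_force: [-12.5, -2.9, 11.3]
gripper_width: 33.9
gripper_force: 30.0
```

```bash
python3 -m creep '[[0.6,[0.002,0.0002,0.0],0],[0.6,[0.003,0.0002,0.0],0],[0.6,[0.003,0.0002,0.0],0]]'
python3 - <<'E'
from h import *
f=viewer.grab_frame('wrist');cv2.imwrite('pics/w5.png',f['img']);np.save('w5.npy',f,allow_pickle=True);print(f['eye'],f['orientation'])
t=viewer.grab_frame('top');np.save('t5.npy',t,allow_pickle=True)
E
```

```text
time: 11.22
position: [539.1, -207.2, 21.5]
eef_rot: [179.9, -0.8, -175.1]
contact_force: [-16.3, -3.0, 13.7]
gripper_width: 34.0
gripper_force: 30.0
[ 469.90501825 -213.70630222  202.12351329] [-1.38589903e+01 -3.72256811e-02  9.48740715e+01]
```

View pics/w5.png

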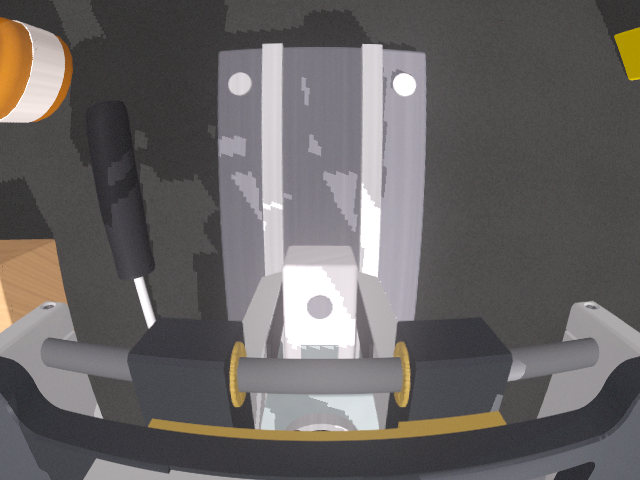

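The wrist view shows the heel edge at (320,247) and the channel entry edge at (320,46). I check the slide distance.

Run:
```python
from h import *
f=np.load('w5.npy',allow_pickle=True).item()
e=wray(f,(320,46),10);h=wray(f,(320,247),46);print(e,h,np.linalg.norm((h-e)[:2]))
```

```text
[ 415.42565865 -217.94281215   10.        ] [ 511.88153245 -209.78448845   46.        ] 96.80027807227363
```

```bash
python3 -m creep '[[-0.3,[0.0,0,0],0],[-0.3,[0,0,0],0],[-0.3,[0,0,0],0],[-0.3,[-0.02,0,0.06],0],[-0.3,[-0.06,0.04,0.12],0]]';python3 -m creep '[[-0.3,[0.0,0.06,0.03],0],[-0.3,[0.0,0.12,0.03],0],[-0.3,[0.0,0.18,0.03],0],[-0.3,[0,0.2,0.03],0]]'
python3 - <<'E'
from h import *
t=viewer.grab_frame('top');np.save('t6.npy',t,allow_pickle=True);s=viewer.grab_frame('scene');np.save('s6.npy',s,allow_pickle=True)
a=cv2.resize(t['img'][195:325,345:430],None,fx=4.4,fy=4.4,interpolation=cv2.INTER_CUBIC)
b=cv2.resize(s['img'][200:280,200:290],None,fx=4.4,fy=4.4,interpolation=cv2.INTER_CUBIC)
c=np.zeros((a.shape[0],a.shape[1]+b.shape[1],3),np.uint8);c[:,:a.shape[1]]=a;c[:b.shape[0],a.shape[1]:]=b
cv2.imwrite('pics/c6.png',c);print(c.shape)
E
```

```text
time: 11.95
position: [497.4, -178.3, 127.7]
eef_rot: [-179.9, 0.1, -175.4]
contact_force: [0.6, 0.4, 1.0]
gripper_width: 61.0
gripper_force: 0.0
time: 12.45
position: [495.6, 26.5, 156.7]
eef_rot: [179.9, 0.1, -175.1]
contact_force: [0.5, -0.7, 0.1]
gripper_width: 60.9
gripper_force: 0.0
(572, 770, 3)
```

View pics/c6.png

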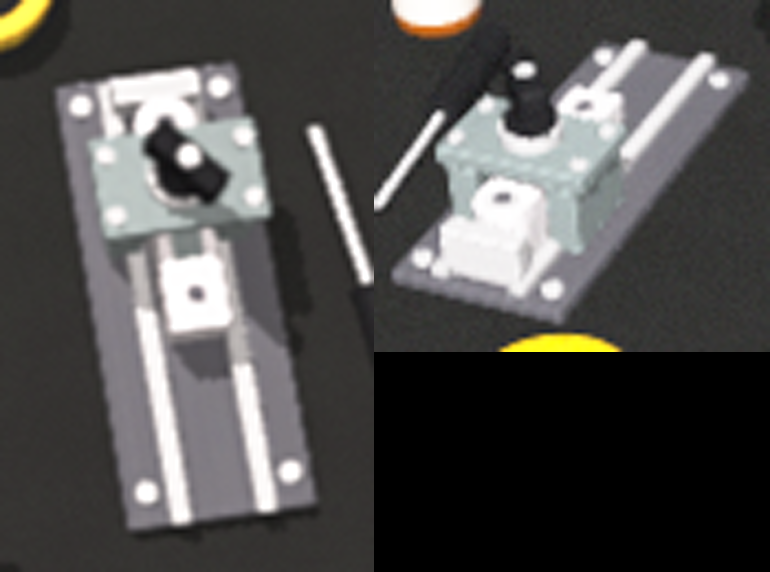

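The crops show the nose under and past the bridge, meeting the white end stop at (160,100). The heel edge is at about (197,335), and the knob is still at its open seat.

Run:
```python
from h import *
t=np.load('t6.npy',allow_pickle=True).item()
q=lambda x,y,h:pix2plane(t,(345+x/4.4,195+y/4.4),h)
c=np.array([600,-202.5]);a=np.radians(4.6);M=np.array([[np.cos(a),np.sin(a)],[-np.sin(a),np.cos(a)]])
g=lambda w:(M@(w[:2]-c)).round(1)
print('heel',g(q(197,335,46)),'bridge L/R bottom edge',g(q(110,240,66)),g(q(268,216,66)),'hole',g(q(196,294,46)))
P=cloud(t)
m=(P[...,2]>38)&(P[...,2]<52)&(P[...,1]>-240)&(P[...,1]<-180)&(P[...,0]>490)&(P[...,0]<566)
p=P[m];J=(p[:,:2]-c)@M.T;print(len(p),np.percentile(J,[1,50,99],axis=0))
m=(P[...,2]>95)&(P[...,1]<-120)&(P[...,1]>-260)&(P[...,0]>540)&(P[...,0]<680)
print(cv2.minAreaRect(P[m][:,:2].astype(np.float32)))
# knob axis: bright hub & bar by dark mask
im=t['img'];hs=im.max(2)<45;z=np.zeros_like(hs);z[218:246,370:402]=1
k=(hs&z).astype(np.uint8);cs,_=cv2.findContours(k,0,2);C=max(cs,key=cv2.contourArea);print(cv2.minAreaRect(C));r=cv2.minAreaRect(C);print(pix2plane(t,r[0],105))
print([pix2plane(t,x,105)[:2].round(1) for x in cv2.boxPoints(r)])
```

```text
heel [-88.9   2.2] bridge L/R bottom edge [-31.2  45. ] [-30.  -46.4] hole [-65.2  -1.3]
262 [[-83.56112478 -16.19116508]
 [-59.91475169   0.74396626]
 [-34.63662401  17.14448336]]
((600.7325439453125, -201.2710418701172), (51.46436309814453, 19.897682189941406), 44.45301818847656)
((385.91375732421875, 232.9654998779297), (18.849769592285156, 10.158910751342773), 40.23636245727539)
[ 595.34453185 -198.01666396  105.        ]
[array([ 602.5, -172.9]), array([ 621.2, -190.7]), array([ 588.2, -223.1]), array([ 569.7, -205.3])]
```

Home: by depth the heel is at jig x of about -84, against a nominal -85. The knob axis is at about (600.5,-201.8), with its bar at about 44° in the world. I go over it and turn to yaw 44.

```bash
python3 -m creep '[[-0.06,[0.02,-0.04,0],-10.5],[-0.06,[0.04,-0.08,0],-21],[-0.06,[0.06,-0.12,0],-31.5],[-0.06,[0.08,-0.16,0],-42],[-0.06,[0.1,-0.2,0],-52.5]]' 30;python3 -m creep '[[-0.06,[0.005,-0.028,0],-10.5],[-0.06,[0.005,-0.028,0],-21],[-0.06,[0.005,-0.028,0],-31.5],[-0.06,[0.005,-0.028,0],-42],[-0.06,[0.005,-0.028,0],-52.5]]';python3 -m creep '[[-0.06,[0,0,0],-10.5],[-0.06,[0,0,0],-21],[-0.06,[0,0,-0.01],-31.5],[-0.06,[0,0,-0.02],-36],[-0.06,[0,0,-0.02],-36]]'
python3 - <<'E'
from h import *
f=viewer.grab_frame('wrist');cv2.imwrite('pics/w7.png',f['img']);np.save('w7.npy',f,allow_pickle=True);s=ctrl.get_state();print(s['position'],s['eef_rot'],s['joint_pos'])
E
```

```text
time: 13.18
position: [596.2, -180.0, 156.1]
eef_rot: [-180.0, 0.0, 131.8]
contact_force: [-0.2, -0.2, -0.1]
gripper_width: 49.7
gripper_force: 0.0
time: 13.8
position: [600.5, -206.7, 156.0]
eef_rot: [-180.0, 0.0, 79.3]
contact_force: [0.1, -0.0, 0.2]
gripper_width: 49.9
gripper_force: 0.0
time: 14.42
position: [600.0, -206.1, 135.3]
eef_rot: [-179.9, 0.1, 43.7]
contact_force: [0.3, 0.3, -0.7]
gripper_width: 49.5
gripper_force: 0.0
[ 600.43636164 -206.05521879  135.94703629] [-1.79966477e+02  3.48326471e-02  4.37517872e+01] [-2.52046760e+01  2.33861859e+01  8.47515884e+01 -2.15372114e-02
  7.19060220e+01  2.10502438e+01]
```

View pics/w7.png

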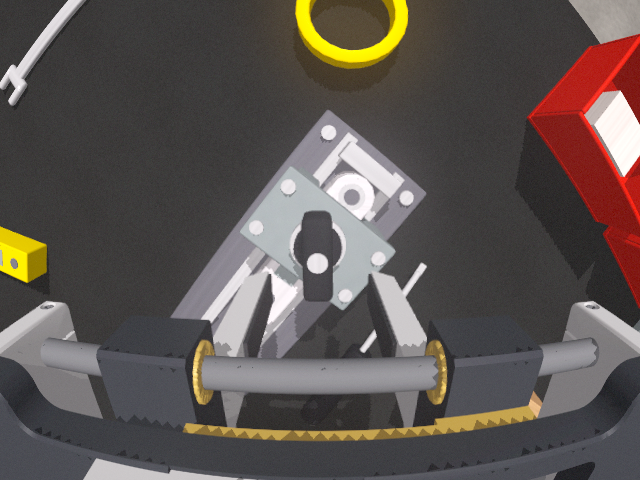

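The wrist view shows the knob bar vertical in the image, ends at (317,212) and (317,300), parallel to the fingers. The nose at (352,178) is at the stop. I refine the knob centre.

Run:
```python
from h import *
f=np.load('w7.npy',allow_pickle=True).item()
a=wray(f,(317,212),111);b=wray(f,(317,300),111);print(a,b,(a+b)/2,np.linalg.norm(a-b),np.degrees(np.arctan2(*(a-b)[1::-1])))
# nose gap to stop at top height
n=wray(f,(356,174),46);print(n)
```

```text
[ 625.98194679 -180.98036708  111.        ] [ 587.35813588 -217.75797848  111.        ] [ 606.67004133 -199.36917278  111.        ] 53.332836692289426 43.59739636670876
[ 656.74973557 -189.99249148   46.        ]
```

```bash
python3 -m creep '[[-0.06,[0.002,0.005,-0.02],0],[-0.06,[0.002,0.005,-0.04],0],[-0.06,[0.002,0.005,-0.051],0],[0.8,[0.002,0.005,-0.051],0],[0.8,[0.002,0.005,-0.051],0]]' 40;python3 -m creep '[[0.8,[0,0,0],0],[0.8,[0,0,0],0],[0.8,[0,0,0],0]]'
```

```text
time: 15.1
position: [603.4, -200.4, 86.3]
eef_rot: [179.9, -0.0, 43.7]
contact_force: [0.0, 0.3, -0.2]
gripper_width: 33.3
gripper_force: 0.0
time: 15.48
position: [603.6, -200.6, 86.2]
eef_rot: [179.9, -0.0, 43.7]
contact_force: [2.0, -1.6, 2.5]
gripper_width: 17.5
gripper_force: 40.0
```

Gripped with little side force. I turn clockwise.

```bash
python3 -m creep '[[0.8,[0,0,0],-9],[0.8,[0,0,0],-18],[0.8,[0,0,0],-27],[0.8,[0,0,0],-36],[0.8,[0,0,0],-45]]';python3 -m creep '[[0.8,[0,0,0],-9],[0.8,[0,0,0],-18],[0.8,[0,0,0],-27],[0.8,[0,0,0],-34],[0.8,[0,0,0],-34]]'; python3 -c "
from h import *
s=ctrl.get_state();print(s['ft_torque'],s['joint_pos'])"
```

```text
time: 16.1
position: [603.8, -201.0, 86.3]
eef_rot: [179.9, -0.1, -1.6]
contact_force: [-0.2, -2.5, 2.1]
gripper_width: 17.4
gripper_force: 40.0
time: 16.73
position: [603.6, -201.3, 86.3]
eef_rot: [179.9, -0.2, -35.2]
contact_force: [1.1, -3.6, 2.9]
gripper_width: 17.5
gripper_force: 39.9
[-0.62443844  0.02053675  0.06765005] [-24.65048882  25.62029835  88.62375137  -0.10169262  65.58631866
 100.55029846]
```

```bash
python3 -m creep '[[-0.06,[0,0,0],0],[-0.06,[0,0,0],0],[-0.06,[0,0,0],0],[-0.06,[0,0,0.05],0],[-0.06,[0,0,0.1],0]]';python3 -m creep '[[-0.06,[-0.05,0.03,0.04],0],[-0.06,[-0.1,0.08,0.04],0],[-0.06,[-0.13,0.13,0.04],0],[-0.06,[-0.15,0.18,0.04],0],[-0.06,[-0.15,0.2,0.04],0]]'
python3 - <<'E'
from h import *
t=viewer.grab_frame('top');np.save('t8.npy',t,allow_pickle=True);s=viewer.grab_frame('scene')
a=cv2.resize(t['img'][195:325,345:430],None,fx=4.2,fy=4.2,interpolation=cv2.INTER_CUBIC)
b=s['img'][80:480,190:620]
c=np.zeros((546,a.shape[1]+b.shape[1],3),np.uint8);c[:,:a.shape[1]]=a;c[:b.shape[0],a.shape[1]:]=b
cv2.imwrite('pics/c8.png',c);print(c.shape)
P=cloud(t)
m=(P[...,2]>95)&(P[...,1]<-120)&(P[...,1]>-260)&(P[...,0]>540)&(P[...,0]<680)
print(cv2.minAreaRect(P[m][:,:2].astype(np.float32)))
cc=np.array([600,-202.5]);a=np.radians(4.6);M=np.array([[np.cos(a),np.sin(a)],[-np.sin(a),np.cos(a)]])
m=(P[...,2]>38)&(P[...,2]<52)&(P[...,1]>-240)&(P[...,1]<-180)&(P[...,0]>490)&(P[...,0]<566)
J=(P[m][:,:2]-cc)@M.T;print(np.percentile(J,[1,50,99],axis=0))
E
```

```text
time: 17.35
position: [602.2, -199.4, 185.7]
eef_rot: [180.0, 0.2, -35.2]
contact_force: [1.5, 0.0, -0.5]
gripper_width: 50.0
gripper_force: 0.0
time: 17.98
position: [449.9, 2.8, 225.7]
eef_rot: [-180.0, 0.1, -35.1]
contact_force: [0.1, -0.5, -0.1]
gripper_width: 49.8
gripper_force: 0.0
(546, 787, 3)
((601.2486572265625, -201.37246704101562), (18.039352416992188, 53.62354278564453), 57.691925048828125)
[[-84.05706139 -16.29328433]
 [-59.24059139   0.47916016]
 [-34.79187701  16.85218529]]
```

View pics/c8.png

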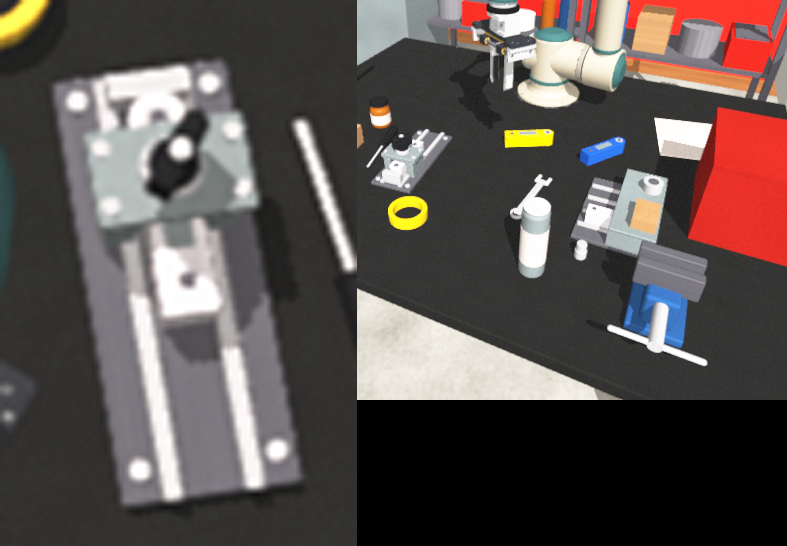

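The crop shows the knob bar swung from 44° to about -33° (now at (178,155)) and staying over with the gripper clear. The mount is still home, and the bystanders and spacer are undisturbed.

```bash
python3 -c "
from plant import ctrl
print(ctrl.hand_in())"
```

```text
the job is handed in; nothing more can be done
None
```

The mount is right way up under the bridge with its nose against the end stop, the clamp knob has turned about 77–79° clockwise and stays over, and the job is handed in at about 18 s of the 70 s; the spacer and bystanders look undisturbed.

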